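# Bolt the mould clamp shut

### The arm

A 7-joint arm with a two-finger parallel gripper is mounted at the origin on a cart in front of the work surface, level with it; the furniture and walls round the work are solid. World frame = base frame: x ahead of the robot, y to its left, z up, the work surface at z = 0. Lengths are in m, angles in rad, forces in N, time in s.
With the tool pointing down it reaches from about 0.4 to 0.85 m from the base axis. Payload 10.4 kg.
Tool frame: the origin (TCP) lies at the very end of the fingers, on their centre line; the grasp point (between the pads) lies 19 mm behind it; z points along the fingers, y is the direction in which the jaws open and shut (so a half turn about z gives the same grasp; the last joint's range is limited). The gripper opens to 85 mm and grips with 20 to 120 N. Pads are 22 mm wide; open, the fingers measure 114 mm over their backs; the gripper's body (76 mm by 85 mm) begins 54 mm behind the grasp point. The pads swing forward as they close: fully open they stand 13 mm farther back than shut.
Start: joints at [1.229, 0.332, -0.065, 1.46, 0.022, 1.35, -0.088], TCP at [0.196, -0.594, 0.231] pointing down, gripper open.
Joint ranges: [-2.6, 2.6], [-0.5, 2.12], [-1.47, 1.34], [0.16, 2.42], [-1.27, 4.41], [0.06, 2.06], [-2.6, 2.6]. Speed limits (rad/s): [2.22, 2.22, 2.79, 2.79, 3.14, 3.14, 3.14].

### API

Orientations are given as a unit quaternion [x, y, z, w].
In Python, from workcell import get_obs, camera, camera_info, hand_in gives the robot as it stands.
- The arm moves only by the tool move_arm, never from a script. Its argument "moves" is a list of rows, each a list of 3 entries, a list of its own where there are three numbers: the shift along the tool's x, y, z in units of 25 mm (1.0 is 25 mm), then the turn, a rotation vector about the tool's x, y, z in degrees, then the opening, from 0 (shut) to 1 (fully open). A call has 1 to 5 rows; each row shifts and turns the commanded pose from where the row before left it, along the tool's axes as they then stand; what a row does not reach is not made up. A row lasts 1/8 s, in which the tool goes at most 62.5 mm and 10.7 degrees, less where a joint would pass 70% of its speed; a pose out of reach is approached as far as the arm can. A call is refused whole if a number of a shift passes 1 or a number of a turn 10.7, either way. A call with a gripper value outside its range is refused whole. The fingers move at their own pace and stop on an object; "squeeze" is the grip in N (left out, the last holds). Time passes only in rows, so rows that do not move let the fingers close. It gives the time, the measured TCP pose, the force and the opening at its end, in the units of the state.
- get_obs(): the state, without advancing time (a new reading comes with each control period).
- camera(name): name is "scene" or "top"; returns the picture (384x512x3 uint8, red, green, blue); there is no depth.
- camera_info(name): a dict with "fx", "fy", "cx", "cy" (pixels), "origin" and "rotation" of the camera in the world. Camera axes: x right, y down, z forward; pixel columns grow to the right and rows downward; lengths in m; the calibration is good to about 2 mm. A picture is of the moment at which its call begins. camera_info takes no time and is no camera call.
- hand_in(): hands the job in, once; it reports no verdict.
The state is a dict: "clock": time; "joint_pos": joint angles; "joint_velocities": joint speeds; "tau": joint torques, N m; "position": TCP position; "ee_rot": TCP orientation; "ft_force": force on the tool from outside, world axes, zero at the start; "torque": the same for the moment, N m; "grip_width": opening from 0.0 (shut) to 1.0 (fully open).
Only numpy, scipy, OpenCV 4.12 (cv2) and the standard library are available. Lean on these libraries where they do the work, as an engineer would, in place of code of your own. Each camera call takes 0.05 s, during which the arm holds its last target. There are 200 camera calls.

### The job

Shut the sprung cover of the green mould clamp and bolt it: hold the cover down by the bolt's red grip and push the bolt across until its nose has gone fully through the brass keeper and the bolt comes to its stop, then let go. The keeper's hole sits up to 10 mm higher or lower each time, so feel for it with a light push and never ram the keeper. Leave the two ball stands and the jar where they are.

Things in the scene. Friction and masses are not known exactly. Their poses are not given: they have to be found in the camera images.
- clamp: Green mould clamp fixed to the bench, base plate 170 x 255 x 12 mm, two white plaster mould halves under a hinged steel cover. Origin on the bench; x points from the cover's front edge (near the robot) to the hinge, y along the bolt towards the keeper, z up. The hinge axis runs along y at x = 70, z = 70 mm; the keeper's middle is at x = -70, y = 110 mm
- keeper: Keeper: unyielding green post 54 x 30 x 134 mm with a brass block in its window. Origin at the middle of its foot, 12 mm above the bench; axes as the clamp's. The block has a through hole along y, 22 mm wide, 18 high, centre 84 mm above this origin give or take 10 mm: set anew each time, to be found by touch. Above and below the hole the block is solid for 20 mm
- keeper_mid (a point): Nominal centre of the hole's mouth, on the keeper's face towards the bolt, 96 mm above the bench; the true hole lies up to 10 mm higher or lower
- cover (a joint): Angle of the cover in rad: 0 level (stop), grows as the front edge rises; a hinge spring lifts it to about 0.3. Steel plate 150 x 140 x 6 mm, its middle plane through the hinge axis. It takes about 3 to 12 N at the grip to hold down. The bolt's axis lies 140 mm in front of the hinge axis and 13 mm above that plane; nose and hole are level at 0.02 to 0.16, depending on the hole
- bolt (a joint): Travel of the bolt in m along the clamp's y: 0 drawn back, 0.060 fully home at its stop; 0 puts the grip's centre at y = -25 mm of the clamp. The nose meets the keeper's face at 0.020 and comes out at the far side at 0.050. About 3 to 4 N to slide, stays where left, slides at any cover angle
- grip (a point): Centre of the bolt's red grip: upright block 32 (clamp x) x 20 (clamp y) x 41 mm high, 36.5 mm above the bolt's axis, to be pinched across its 20 mm. It stands on an aluminium plate 34 x 62 x 5 mm whose top lies 20 mm below this centre and can be pressed by the fingertips. It rises, leans and slides with cover and bolt
- nose (a point): Tip of the bolt's bluntly rounded nose, 14 mm in diameter (2 mm of play above and below in the keeper's hole; the rounding helps it in when 1 or 2 mm further off); on the bolt's axis, 100 mm from the grip along the clamp's y
- ball_stand_a: Bystander: grey block with a black ball on a rod, 155 mm tall; origin under its foot
- ball_stand_b: Bystander: black block with a black ball, 110 mm tall; origin under its foot
- jar: Bystander: jar with black lid, 58 mm across, 70 mm tall; origin under its foot

How it is judged:
At the end, for the whole second after the job is handed in: The bolt is home (joint at least 0.054 of 0.060 m, nose right through the keeper) and holds the cover down (angle under 0.2 rad) on its own, at rest (value of joint bolt above 0.054 m and value of joint cover below 0.2 rad and velocity of joint cover below 0.05 rad/s and velocity of joint bolt below 0.01 m/s); the robot touches nothing.
It fails at once if the keeper is rammed or struck with more than 60 N (contact force between keeper and anything else above 60 N).
It fails at once if a ball stand or the jar is moved by more than 20 mm or tipped (distance of any of ball_stand_a, ball_stand_b, jar from where it was at the start of the episode above 0.02 m or angle between any of ball_stand_a, ball_stand_b, jar's own z axis and vertical above 0.3 rad).
It also fails if it takes over 48 s, if anything falls off the work surface, if the arm or the gripper's body presses on something with over 40 N, if the wrist force passes 120 N, or if a joint passes its speed limit or range.

## Working session

There is one attempt and no reset: what is moved stays moved. The work goes in short steps, Python scripts to look and compute and a tool call to move; the robot and the scene stay as the last step left them, time stands still between calls to the robot, and variables do not carry over. Pictures are saved under pics/ and viewed, about 8 in all and at most 12, crops included, and the job is handed in when it is done.

Besides the shell and the picture viewer there is one more tool, called in YAML: its name, and indented under it one key for each argument. move_arm: Moves the arm, as the interface text tells. Its arguments: {"type":"object","properties":{"moves":{"type":"array","items":{"type":"array"}},"squeeze":{"type":"number"}},"required":["moves"]}

```bash
mkdir -p pics; python3 - <<'E'
from workcell import *
import cv2,numpy as np
for n in("scene","top"):
    im=camera(n); cv2.imwrite(f"pics/{n}0.png",im[:,:,::-1]); np.save(f"{n}0.npy",im)
    i=camera_info(n); print(n,{k:np.round(v,4).tolist() for k,v in i.items()})
print(get_obs())
E
```

```text
scene {'fx': 374.0267, 'fy': 374.0267, 'cx': 252.4842, 'cy': 185.3197, 'origin': [0.0907, 0.5241, 0.6031], 'rotation': [-0.2732, 0.8395, -0.4502, 0.1342]}
top {'fx': 454.0171, 'fy': 454.0171, 'cx': 255.9146, 'cy': 193.812, 'origin': [0.337, -0.1153, 1.3399], 'rotation': [0.7045, -0.7044, 0.0581, -0.0644]}
{'clock': 0.1, 'joint_pos': array([ 1.22938401,  0.33279911, -0.06469758,  1.46085329,  0.02159736,
        1.34991777, -0.08850086]), 'joint_velocities': array([-1.25506791e-04, -9.11478876e-04, -9.80449440e-04, -2.49567210e-03,
        4.64588302e-04, -7.15206693e-04, -4.73812721e-05]), 'tau': array([ 2.55476501e-03, -6.26748919e+01,  4.99807019e-02, -3.92427456e+01,
        1.65228930e-02,  7.08593521e-03,  1.48635843e-05]), 'position': array([ 0.19578872, -0.59318323,  0.2306034 ]), 'ee_rot': array([ 9.87320294e-01,  1.58739492e-01, -1.29841400e-04, -6.27827905e-04]), 'ft_force': array([0.46784649, 0.23745474, 0.37326156]), 'torque': array([-0.01724691,  0.02171905,  0.00044607]), 'grip_width': 0.9983682136651234}
```

View pics/scene0.png

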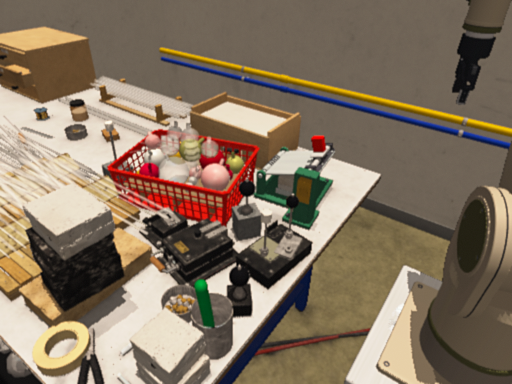

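View pics/top0.png

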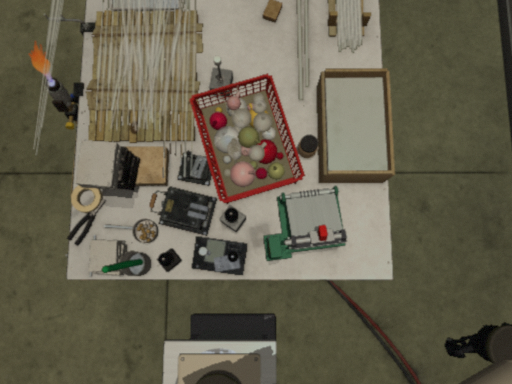

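Scene view: red grip near (318,143), keeper post near (302,195). Top view: grip near (323,232), keeper near (279,247), clamp's y pointing to image left (+y world), ball stands and jar well to the left.

```bash
cat > h.py <<'E'
from workcell import *
import cv2,numpy as np
from scipy.spatial.transform import Rotation as R
I={n:camera_info(n) for n in("scene","top")}
def Rm(n):
    r=np.array(I[n]["rotation"]); return R.from_quat(r).as_matrix() if r.size==4 else r
def ray(n,p):
    i=I[n]; d=Rm(n)@np.array([(p[0]-i["cx"])/i["fx"],(p[1]-i["cy"])/i["fy"],1]); return np.array(i["origin"]),d/np.linalg.norm(d)
def plane(n,p,z):
    o,d=ray(n,p); return o+d*(z-o[2])/d[2]
def tri(ps,pt):
    A=np.zeros((3,3));b=np.zeros(3);rs=[ray("scene",ps),ray("top",pt)]
    for o,d in rs: P=np.eye(3)-np.outer(d,d);A+=P;b+=P@o
    x=np.linalg.solve(A,b); return x,[np.linalg.norm((np.eye(3)-np.outer(d,d))@(x-o))*1e3 for o,d in rs]
def proj(n,X):
    i=I[n]; c=Rm(n).T@(np.array(X)-i["origin"]); return np.array([i["fx"]*c[0]/c[2]+i["cx"],i["fy"]*c[1]/c[2]+i["cy"]])
def red(im,box):
    x0,y0,x1,y1=box; h=cv2.cvtColor(im,cv2.COLOR_RGB2HSV)[y0:y1,x0:x1]
    m=(((h[...,0]<8)|(h[...,0]>172))&(h[...,1]>150)&(h[...,2]>70)).astype(np.uint8)
    n,l,s,c=cv2.connectedComponentsWithStats(m); k=1+np.argmax(s[1:,4]); return c[k]+[x0,y0],s[k]+[x0,y0,0,0,0]
def green(im,box):
    x0,y0,x1,y1=box; h=cv2.cvtColor(im,cv2.COLOR_RGB2HSV)[y0:y1,x0:x1]
    return ((h[...,0]>60)&(h[...,0]<95)&(h[...,1]>120)).astype(np.uint8)
SB=(300,125,345,165); TB=(305,215,345,250)
E
python3 - <<'E'
from h import *
s=np.load("scene0.npy");t=np.load("top0.npy")
a,sa=red(s,SB);b,sb=red(t,TB);print(a,sa,b,sb);print(tri(a,b))
c1=cv2.resize(s[115:235,240:350],None,fx=5,fy=5,interpolation=cv2.INTER_CUBIC)
c2=cv2.resize(t[180:265,258:352],None,fx=6,fy=6,interpolation=cv2.INTER_CUBIC)
cv2.imwrite("pics/c1.png",c1[:,:,::-1]);cv2.imwrite("pics/c2.png",c2[:,:,::-1])
# base plate edges at z=.012 from green mask in top: min area rect
m=green(t,(255,180,355,265)); m=cv2.morphologyEx(m,cv2.MORPH_OPEN,np.ones((2,2)))
p=np.argwhere(m)[:,::-1]+[255,180]; r=cv2.minAreaRect(p.astype(np.float32));print(r)
for q in cv2.boxPoints(r): print(q,plane("top",q,.012))
E
```

```text
[318.18867925 142.94811321] [311 135  15  17 212] [322.51485149 232.06930693] [319 225   8  15 101]
(array([ 0.44265688, -0.27754115,  0.16025878]), [np.float64(0.07986954537900334), np.float64(0.07986954537904362)])
((0.0, 0.0), (0.0, 0.0), 0.0)
[0. 0.] [1.20531099 0.72332725 0.012     ]
[0. 0.] [1.20531099 0.72332725 0.012     ]
[0. 0.] [1.20531099 0.72332725 0.012     ]
[0. 0.] [1.20531099 0.72332725 0.012     ]
```

View pics/c1.png

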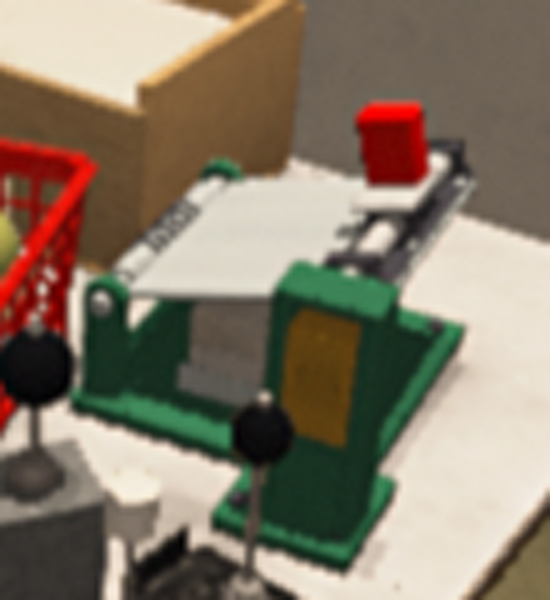

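View pics/c2.png

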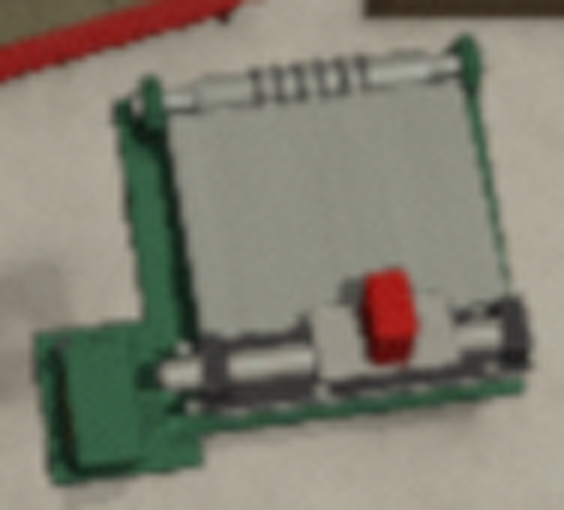

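Crops show the bolt drawn back, nose at top-crop (165,375), bolt/hinge both sloped ~7° in the image, plate clear on both sides of the grip. The grip triangulates to z = 0.160 (0.158 expected at 0.3 rad). Now the yaw, and the first moves.

```bash
cat >> h.py <<'E'
def togo(target,Rt):
    o=get_obs(); Rc=R.from_quat(o["ee_rot"]); v=Rc.inv().apply(target-o["position"])/.025
    return np.round(v,2),np.round((Rc.inv()*Rt).as_rotvec(degrees=True),1)
E
python3 - <<'E'
from h import *
T=lambda u,v:(258+u/6-.4,180+v/6-.4)
for n,a,b,z in(("hinge",(150,100),(465,60),.07),("bolt",(165,375),(525,330),.123),("keepertop",(62,345),(75,470),.146),("keepertop2",(135,335),(145,462),.146),("cover edge r",(465,75),(508,290),.09)):
    A=plane("top",T(*a),z);B=plane("top",T(*b),z);d=A-B; print(n,A.round(3),B.round(3),"len",np.linalg.norm(d).round(3),"yaw from y",np.degrees(np.arctan2(-d[0],d[1])).round(1),"from x",np.degrees(np.arctan2(d[1],d[0])).round(1))
S=lambda u,v:(240+u/5-.4,115+v/5-.4)
print("boss tops",tri(S(105,285),T(150,88)))
t=np.load("top0.npy");x,y,w,h=319,225,8,15
hsv=cv2.cvtColor(t,cv2.COLOR_RGB2HSV)[215:250,305:345];m=((hsv[...,0]<8)|(hsv[...,0]>172))&(hsv[...,1]>150)
r=cv2.minAreaRect((np.argwhere(m)[:,::-1]+[305,215]).astype(np.float32));print(r)
for psi in(4,):
  Rt=R.from_euler('z',psi,degrees=True)*R.from_quat([1,0,0,0]); print(togo(np.array([.443,-.278,.245]),Rt))
E
```

```text
hinge [ 0.552 -0.179  0.07 ] [ 0.571 -0.329  0.07 ] len 0.15 yaw from y 7.3 from x 97.3
bolt [ 0.419 -0.182  0.123] [ 0.439 -0.343  0.123] len 0.162 yaw from y 7.1 from x 97.1
keepertop [ 0.431 -0.136  0.146] [ 0.377 -0.141  0.146] len 0.054 yaw from y -84.3 from x 5.7
keepertop2 [ 0.435 -0.168  0.146] [ 0.38  -0.172  0.146] len 0.055 yaw from y -86.0 from x 4.0
cover edge r [ 0.561 -0.325  0.09 ] [ 0.46  -0.342  0.09 ] len 0.102 yaw from y -80.5 from x 9.5
boss tops (array([ 0.55440167, -0.17993328,  0.08025794]), [np.float64(2.187057379247865), np.float64(2.18705737924782)])
((322.0, 232.0), (14.0, 8.0), 90.0)
(array([13.34, -8.87, -0.57]), array([-0.1,  0. , 14.3]))
```

```bash
cat >> h.py <<'E'
psi=np.radians(7)
def Rtool(th): return R.from_euler('z',psi)*R.from_euler('y',th)*R.from_quat([1,0,0,0])
G=np.array([.443,-.279,.159])
E
python3 - <<'E'
from h import *
Rt=Rtool(.3);tz=Rt.apply([0,0,1]);print(tz,G-.08*tz)
print(togo(G-.08*tz,Rt))
o=get_obs();Rc=R.from_quat(o["ee_rot"]);d=(G-.08*tz)-o["position"]
# turn first (yaw then tilt), then translate in the final frame
print(Rt.inv().apply(d)/.025, (Rc.inv()*Rtool(0)).as_rotvec(degrees=True))
E
```

```text
[-0.29331744 -0.03601485 -0.95533649] [ 0.4664654  -0.27611881  0.23542692]
(array([14.26, -8.65, -0.18]), array([  1.6, -17.1,  11.2]))
[ 11.68595989 -11.26855521  -3.8168522 ] [-7.28352267e-02  1.04757870e-02  1.12674811e+01]
```

move_arm:
  moves:
    - [[0,0,0],[0,0,5.65],0.6]
    - [[0,0,0],[0,0,5.65],0.6]
    - [[0,0,0],[0,-8.6,0],0.6]
    - [[0,0,0],[0,-8.6,0],0.6]
    - [[0.95,-0.95,-0.3],[0,0,0],0.6]

```text
clock: 0.72
position: [0.219, -0.5663, 0.2296]
ee_rot: [0.987, 0.061, -0.151, 0.008]
ft_force: [0.8, 1.6, -0.6]
grip_width: 0.603
```

move_arm:
  moves:
    - [[0.97,-0.94,-0.32],[0,0,0],0.6]
    - [[0.97,-0.94,-0.32],[0,0,0],0.6]
    - [[0.97,-0.94,-0.32],[0,0,0],0.6]
    - [[0.97,-0.94,-0.32],[0,0,0],0.6]
    - [[0.97,-0.94,-0.32],[0,0,0],0.6]

```text
clock: 1.35
position: [0.3307, -0.4337, 0.2335]
ee_rot: [0.987, 0.06, -0.149, 0.009]
ft_force: [0.5, 0.4, 0.0]
grip_width: 0.601
```

move_arm:
  moves:
    - [[0.97,-0.94,-0.32],[0,0,0],0.6]
    - [[0.97,-0.94,-0.32],[0,0,0],0.6]
    - [[0.97,-0.94,-0.32],[0,0,0],0.6]
    - [[0.97,-0.94,-0.32],[0,0,0],0.6]
    - [[0.97,-0.94,-0.32],[0,0,0],0.6]

```text
clock: 1.98
position: [0.4432, -0.3017, 0.2359]
ee_rot: [0.987, 0.06, -0.149, 0.009]
ft_force: [0.9, 0.0, 0.6]
grip_width: 0.6
```

```bash
python3 - <<'E'
from h import *
Rt=Rtool(.3);tz=Rt.apply([0,0,1])
print(get_obs()["clock"],get_obs()["joint_pos"].round(2),get_obs()["ft_force"]);print(togo(G-.08*tz,Rt),togo(G+.015*tz,Rt))
E
```

```text
1.975 [ 0.61  0.33 -0.24  1.49  0.22  1.6  -1.11] [0.92911774 0.00872601 0.61828077]
(array([ 1.01, -0.9 , -0.29]), array([-0.,  0., -0.])) (array([ 1.01, -0.9 ,  3.51]), array([-0.,  0., -0.]))
```

move_arm:
  moves:
    - [[1.0,-0.9,-0.29],[0,0,0],0.45]
    - [[0,0,0.9],[0,0,0],0.45]
    - [[0,0,0.9],[0,0,0],0.45]
    - [[0,0,0],[0,0,0],0.45]

```text
clock: 2.48
position: [0.4513, -0.2786, 0.1913]
ee_rot: [0.987, 0.06, -0.151, 0.008]
ft_force: [-0.4, 0.5, 1.5]
grip_width: 0.446
```

```bash
python3 - <<'E'
from h import *
Rt=Rtool(.3);tz=Rt.apply([0,0,1])
print(togo(G+.015*tz,Rt))
s=camera("scene");t=camera("top")
c1=cv2.resize(s[85:195,260:370],None,fx=4.5,fy=4.5,interpolation=cv2.INTER_CUBIC)
cv2.imwrite("pics/d1.png",c1[:,:,::-1])
E
```

```text
(array([ 0.07, -0.02,  1.93]), array([-0.1,  0.2, -0. ]))
```

View pics/d1.png

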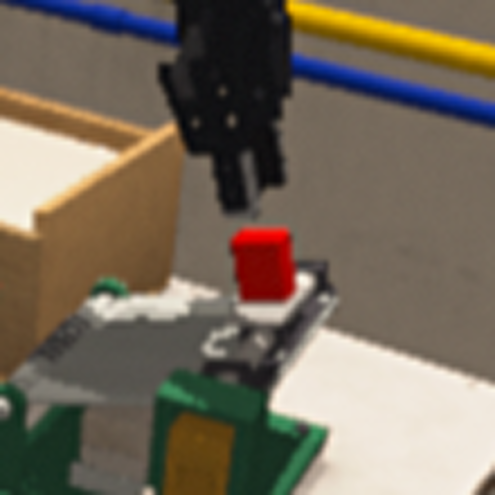

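The open fingers stand straight over the red grip (crop 262,265), tilted along with it. I'll descend and pinch.

move_arm:
  moves:
    - [[0.07,0,0.65],[0,0,0],0.45]
    - [[0,0,0.65],[0,0,0],0.45]
    - [[0,0,0.5],[0,0,0],0.45]
    - [[0,0,0],[0,0,0],0.45]

```text
clock: 3.08
position: [0.4401, -0.2802, 0.1481]
ee_rot: [0.987, 0.06, -0.15, 0.009]
ft_force: [-0.0, 0.2, -0.4]
grip_width: 0.448
```

move_arm:
  squeeze: 30
  moves:
    - [[0,0,0],[0,0,0],0.2]
    - [[0,0,0],[0,0,0],0.1]
    - [[0,0,0],[0,0,0],0.1]
    - [[0,0,0],[0,0,0],0.1]

```text
clock: 3.58
position: [0.4413, -0.2801, 0.1496]
ee_rot: [0.987, 0.06, -0.149, 0.009]
ft_force: [-1.5, 2.3, 3.7]
grip_width: 0.226
```

move_arm:
  squeeze: 50
  moves:
    - [[-0.05,0,0.2],[0,2,0],0.1]
    - [[-0.05,0,0.2],[0,2,0],0.1]
    - [[-0.05,0,0.2],[0,2,0],0.1]
    - [[-0.05,0,0.2],[0,2,0],0.1]
    - [[0,0,0],[0,0,0],0.1]

```text
clock: 4.2
position: [0.4313, -0.2817, 0.1316]
ee_rot: [0.995, 0.06, -0.079, 0.005]
ft_force: [-0.9, 1.5, 3.8]
grip_width: 0.222
```

```bash
cat >> h.py <<'E'
def st(msg=""):
    o=get_obs(); p=o["position"]; Rz=R.from_euler('z',-psi)
    tz=R.from_quat(o["ee_rot"]).apply([0,0,1]); tz=Rz.apply(tz)
    c=Rz.apply(p); f=Rz.apply(o["ft_force"])
    print(msg,"clk %.2f"%o["clock"],"clamp-rot pos mm",(c*1e3).round(1),"tool tilt %.3f"%np.arctan2(-tz[0],-tz[2]),"F",f.round(1),"w %.3f"%o["grip_width"])
E
python3 - <<'E'
from h import *
st()
Rz=R.from_euler('z',-psi);print(Rz.apply([.4413,-.2801,.1496])*1e3)
a,_=red(camera("scene"),(295,120,350,170)); b,_=red(camera("top"),(300,210,345,255)); print(a,b,tri(a,b))
E
```

```text
clk 4.20 clamp-rot pos mm [ 393.8 -332.2  131.6] tool tilt 0.159 F [-0.7  1.6  3.8] w 0.222
[ 403.87501363 -331.79311832  149.6       ]Traceback (most recent call last):
  File "<stdin>", line 4, in <module>
  File "h.py", line 20, in red
    n,l,s,c=cv2.connectedComponentsWithStats(m); k=1+np.argmax(s[1:,4]); return c[k]+[x0,y0],s[k]+[x0,y0,0,0,0]
                                                     ~~~~~~~~~^^^^^^^^^
    return _wrapfunc(a, 'argmax', axis=axis, out=out, **kwds)
    return bound(*args, **kwds)
ValueError: attempt to get argmax of an empty sequence
```

move_arm:
  moves:
    - [[0,-0.15,0],[0,0,0],0.1]
    - [[0,-0.2,0],[0,0,0],0.1]
    - [[0,-0.2,0],[0,0,0],0.1]
    - [[0,0,0],[0,0,0],0.1]

```text
clock: 4.8
position: [0.4297, -0.2685, 0.1317]
ee_rot: [0.995, 0.06, -0.08, 0.006]
ft_force: [-3.4, -0.3, 7.0]
grip_width: 0.226
```

```bash
python3 - <<'E'
from h import *
st()
s=camera("scene")
c1=cv2.resize(s[95:215,250:360],None,fx=5,fy=5,interpolation=cv2.INTER_CUBIC)
cv2.imwrite("pics/d2.png",c1[:,:,::-1])
E
```

```text
clk 4.80 clamp-rot pos mm [ 393.8 -318.8  131.7] tool tilt 0.161 F [-3.4  0.1  7. ] w 0.226
```

View pics/d2.png

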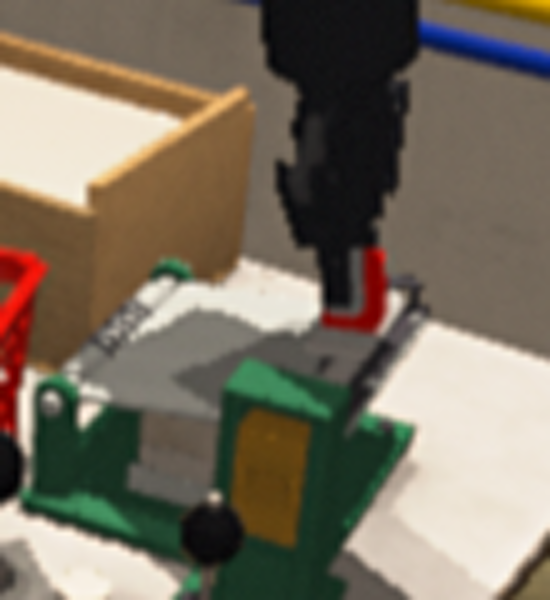

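The fingers hold the red grip (crop 355,290); the cover is lowered to about 0.16 rad and the bolt is at about 13.4 mm. Now light probing.

move_arm:
  moves:
    - [[0,-0.1,0],[0,0,0],0.1]
    - [[0,-0.08,0],[0,0,0],0.1]
    - [[0,-0.04,0],[0,0,0],0.1]
    - [[0,0,0],[0,0,0],0.1]

```text
clock: 5.35
position: [0.4294, -0.2657, 0.1319]
ee_rot: [0.995, 0.06, -0.079, 0.007]
ft_force: [0.5, -10.7, 3.6]
grip_width: 0.223
```

move_arm:
  moves:
    - [[0,-0.04,0],[0,0,0],0.1]
    - [[0,-0.04,0],[0,0,0],0.1]

```text
clock: 5.6
position: [0.4294, -0.2652, 0.1321]
ee_rot: [0.995, 0.059, -0.079, 0.008]
ft_force: [2.8, -18.8, 1.2]
grip_width: 0.223
```

```bash
python3 -c "
from h import *
st()"
```

```text
clk 5.60 clamp-rot pos mm [ 393.9 -315.6  132.1] tool tilt 0.159 F [  0.5 -19.    1.2] w 0.223
```

move_arm:
  moves:
    - [[-0.02,0.1,0.06],[0,0.6,0],0.1]
    - [[-0.02,0,0.06],[0,0.6,0],0.1]

```text
clock: 5.85
position: [0.4281, -0.2648, 0.1292]
ee_rot: [0.996, 0.06, -0.069, 0.006]
ft_force: [-1.7, -3.0, 7.7]
grip_width: 0.225
```

move_arm:
  moves:
    - [[-0.02,0,0.06],[0,0.6,0],0.1]
    - [[0,0,0],[0,0,0],0.1]

```text
clock: 6.1
position: [0.4273, -0.2646, 0.1276]
ee_rot: [0.996, 0.06, -0.064, 0.005]
ft_force: [-0.8, -2.1, 6.5]
grip_width: 0.22
```

move_arm:
  moves:
    - [[-0.02,0,0.06],[0,0.6,0],0.1]
    - [[0,0,0],[0,0,0],0.1]

```text
clock: 6.35
position: [0.4267, -0.2646, 0.1263]
ee_rot: [0.996, 0.06, -0.059, 0.005]
ft_force: [-1.1, -3.8, 5.7]
grip_width: 0.223
```

```bash
python3 -c "
from h import *
st()"
```

```text
clk 6.35 clamp-rot pos mm [ 391.3 -314.6  126.3] tool tilt 0.118 F [-1.6 -3.7  5.7] w 0.223
```

move_arm:
  moves:
    - [[0,-0.05,0],[0,0,0],0.1]
    - [[0,-0.05,0],[0,0,0],0.1]

```text
clock: 6.6
position: [0.4264, -0.2621, 0.1262]
ee_rot: [0.996, 0.06, -0.059, 0.005]
ft_force: [-1.4, -3.0, 6.6]
grip_width: 0.221
```

move_arm:
  moves:
    - [[-0.02,0,0.06],[0,0.6,0],0.1]
    - [[0,0,0],[0,0,0],0.1]

```text
clock: 6.85
position: [0.4259, -0.262, 0.1249]
ee_rot: [0.997, 0.06, -0.053, 0.004]
ft_force: [-0.9, -2.3, 6.7]
grip_width: 0.224
```

```bash
python3 -c "
from h import *
st()"
```

```text
clk 6.85 clamp-rot pos mm [ 390.8 -311.9  124.9] tool tilt 0.107 F [-1.2 -2.2  6.7] w 0.224
```

move_arm:
  moves:
    - [[0,-0.06,0],[0,0,0],0.1]
    - [[0,-0.06,0],[0,0,0],0.1]

```text
clock: 7.1
position: [0.4256, -0.2596, 0.1251]
ee_rot: [0.997, 0.06, -0.053, 0.005]
ft_force: [-0.2, -4.9, 7.9]
grip_width: 0.221
```

```bash
python3 -c "
from h import *
st()"
```

```text
clk 7.10 clamp-rot pos mm [ 390.8 -309.6  125.1] tool tilt 0.107 F [-0.8 -4.8  7.9] w 0.221
```

move_arm:
  moves:
    - [[0,-0.06,0],[0,0,0],0.1]
    - [[0,-0.04,0],[0,0,0],0.1]

```text
clock: 7.35
position: [0.4253, -0.2572, 0.1251]
ee_rot: [0.997, 0.06, -0.053, 0.005]
ft_force: [-0.1, -5.3, 6.7]
grip_width: 0.226
```

```bash
python3 -c "
from h import *
st()"
```

```text
clk 7.35 clamp-rot pos mm [ 390.8 -307.1  125.1] tool tilt 0.107 F [-0.7 -5.3  6.7] w 0.226
```

move_arm:
  moves:
    - [[0,-0.08,0],[0,0,0],0.1]
    - [[0,-0.08,0],[0,0,0],0.1]

```text
clock: 7.6
position: [0.4248, -0.2533, 0.1251]
ee_rot: [0.997, 0.06, -0.053, 0.005]
ft_force: [-1.4, -6.4, 8.1]
grip_width: 0.224
```

```bash
python3 -c "
from h import *
st()"
```

```text
clk 7.60 clamp-rot pos mm [ 390.8 -303.2  125.1] tool tilt 0.107 F [-2.2 -6.2  8.1] w 0.224
```

The nose is well past the face with only sliding force, so it is in the hole. Pushing on.

move_arm:
  moves:
    - [[0,-0.12,0],[0,0,0],0.1]
    - [[0,-0.12,0],[0,0,0],0.1]
    - [[0,-0.12,0],[0,0,0],0.1]

```text
clock: 7.98
position: [0.4237, -0.2444, 0.1252]
ee_rot: [0.997, 0.06, -0.053, 0.005]
ft_force: [-0.7, -6.1, 8.8]
grip_width: 0.223
```

```bash
python3 -c "
from h import *
st()"
```

```text
clk 7.97 clamp-rot pos mm [ 390.8 -294.2  125.2] tool tilt 0.107 F [-1.5 -5.9  8.8] w 0.223
```

move_arm:
  moves:
    - [[0,-0.12,0],[0,0,0],0.1]
    - [[0,-0.12,0],[0,0,0],0.1]
    - [[0,-0.12,0],[0,0,0],0.1]
    - [[0,-0.12,0],[0,0,0],0.1]

```text
clock: 8.48
position: [0.4222, -0.2326, 0.1252]
ee_rot: [0.997, 0.06, -0.053, 0.005]
ft_force: [-1.9, -5.8, 9.3]
grip_width: 0.221
```

move_arm:
  moves:
    - [[0,-0.1,0],[0,0,0],0.1]
    - [[0,-0.05,0],[0,0,0],0.1]

```text
clock: 8.72
position: [0.4217, -0.2287, 0.1252]
ee_rot: [0.997, 0.06, -0.053, 0.005]
ft_force: [-1.7, -5.5, 10.2]
grip_width: 0.226
```

```bash
python3 -c "
from h import *
st()"
```

```text
clk 8.72 clamp-rot pos mm [ 390.7 -278.4  125.2] tool tilt 0.107 F [-2.4 -5.2 10.2] w 0.226
```

Still sliding. I'll take small steps until the force rises at the stop.

move_arm:
  moves:
    - [[0,-0.06,0],[0,0,0],0.1]
    - [[0,-0.06,0],[0,0,0],0.1]

```text
clock: 8.98
position: [0.4216, -0.2275, 0.1254]
ee_rot: [0.997, 0.06, -0.053, 0.006]
ft_force: [1.0, -15.2, 6.2]
grip_width: 0.224
```

move_arm:
  moves:
    - [[0,-0.06,0],[0,0,0],0.1]
    - [[0,-0.06,0],[0,0,0],0.1]

```text
clock: 9.22
position: [0.4217, -0.2272, 0.1257]
ee_rot: [0.997, 0.059, -0.052, 0.008]
ft_force: [5.1, -26.4, 0.8]
grip_width: 0.221
```

```bash
python3 -c "
from h import *
st()"
```

```text
clk 9.22 clamp-rot pos mm [ 390.9 -276.9  125.7] tool tilt 0.105 F [  1.9 -26.8   0.8] w 0.221
```

Stopped at y = -277, 39–40 mm past the first face contact, which matches 0.020 → 0.060. I'll relieve the push and release.

move_arm:
  moves:
    - [[0,0.15,0],[0,0,0],0.1]
    - [[0,0,0],[0,0,0],0.45]
    - [[0,0,0],[0,0,0],0.45]
    - [[0,0,0],[0,0,0],0.45]
    - [[0,0,0],[0,0,0],0.45]

```text
clock: 9.85
position: [0.4209, -0.2243, 0.1239]
ee_rot: [0.997, 0.061, -0.054, 0.003]
ft_force: [-0.6, 0.1, 0.6]
grip_width: 0.451
```

move_arm:
  moves:
    - [[0,0,-0.6],[0,0,0],0.45]
    - [[0,0,-0.9],[0,0,0],0.45]
    - [[0,0,-0.9],[0,0,0],0.45]
    - [[0,0,-0.9],[0,0,0],0.45]
    - [[0,0,-0.9],[0,0,0],0.45]

```text
clock: 10.48
position: [0.4324, -0.2231, 0.2303]
ee_rot: [0.997, 0.061, -0.053, 0.004]
ft_force: [-0.1, -0.2, 0.0]
grip_width: 0.45
```

move_arm:
  moves:
    - [[-0.9,0.9,-0.3],[0,0,0],0.45]
    - [[-0.9,0.9,-0.3],[0,0,0],0.45]
    - [[-0.9,0.9,0],[0,0,0],0.45]
    - [[-0.9,0.9,0],[0,0,0],0.45]
    - [[0,0,0],[0,0,0],0.45]

```text
clock: 11.1
position: [0.3544, -0.325, 0.2542]
ee_rot: [0.997, 0.059, -0.054, 0.004]
ft_force: [0.4, -0.1, 0.4]
grip_width: 0.452
```

```bash
python3 - <<'E'
from h import *
st()
s=camera("scene");t=camera("top")
a,_=red(s,(290,125,345,190)); b,_=red(t,(290,215,345,255)); X,e=tri(a,b); print(a,b,X,e)
Rz=R.from_euler('z',-psi);print("grip move along clamp",Rz.apply(X-np.array([.44266,-.27754,.16026])))
c1=cv2.resize(s[105:215,250:360],None,fx=5,fy=5,interpolation=cv2.INTER_CUBIC)
c2=cv2.resize(t[185:265,258:352],None,fx=5,fy=5,interpolation=cv2.INTER_CUBIC)[:,:,::-1]
cv2.imwrite("pics/e1.png",c1[:,:,::-1])
E
```

```text
clk 11.10 clamp-rot pos mm [ 312.2 -365.8  254.2] tool tilt 0.108 F [ 0.4 -0.1  0.4] w 0.452
[315.05633803 160.03286385] [302.52222222 239.91111111] [ 0.42342355 -0.22744023  0.13959981] [np.float64(0.5264719734980045), np.float64(0.5264719734980431)]
grip move along clamp [-0.01298744  0.05207067 -0.02066019]
```

View pics/e1.png

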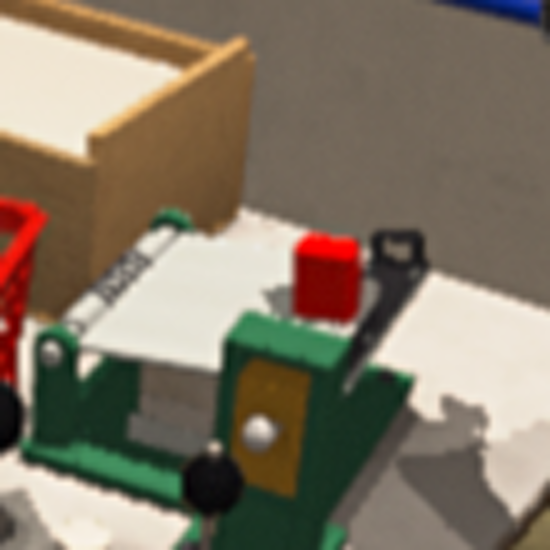

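The nose shows bright through the brass at crop (260,432), the cover is held down, and the arm is clear. One thing disagrees: the grip moved 52 mm by camera, not 60. Measured from the keeper's mouth (y = -217.5 mm from its top corners), home puts the grip at -277.5. Camera and TCP both give -277, so the bolt is home and had started about 8 mm forward.

```bash
python3 - <<'E'
from h import *
a,_=red(camera("scene"),(290,125,345,190)); b,_=red(camera("top"),(290,215,345,255)); print(a,b,tri(a,b)[0])
print(hand_in())
E
```

```text
[315.02358491 160.03773585] [302.56043956 239.87912088] [ 0.42353342 -0.22754442  0.13949558]
the job is handed in; nothing more can be done
None
```

The cover is shut and bolted, and I handed the job in at about 11 s of the 48 s allowed. `hand_in` gave no verdict.

**What I did:** I pinched the red grip, pressed the cover down its arc to about 0.16 rad and felt the keeper's face. The wrist force there peaked at about 19 N. I then lowered the nose along the face until it slipped in, at about 0.11 rad. From there I pushed the bolt until it stopped, with a peak wrist force of about 27 N. I then eased off, opened the fingers and backed away.

**Last checks:**
- **Bolt:** The nose is visible through the far side of the brass. The grip is at its expected home position by both camera and arm reading, and the stop came 39 mm past the face (40 mm expected).
- **At rest:** The grip had not moved between two looks after release, and nothing touches the arm.
- **Disagreement:** The cameras showed only 52 mm of grip travel and the arm 55 mm, not 60. Measured from the keeper, the bolt seems to have started about 5–8 mm forward rather than fully drawn back.
- **Not checked:** I did not re-measure the ball stands or the jar. The arm never came near them.

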